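# Take the spent filter out of the printer's fume extractor

## Robot

A 6-joint arm with a two-finger parallel gripper is mounted at the origin on the work surface. World frame = base frame: x ahead of the robot, y to its left, z up, the work surface at z = 0. Lengths are in m, angles in degrees, forces in N, time in s.
With the tool pointing down it reaches from about 0.375 to 0.9 m from the base axis. Payload 3.1 kg.
Tool frame: the origin (TCP) lies at the very end of the fingers, on their centre line; the grasp point (between the pads) lies 19 mm behind it; z points along the fingers, y is the line along which they close (so a half turn about z gives the same grasp; the last joint's range is limited). The gripper opens to 87 mm and grips with 3 to 60 N. Pads are 19 mm wide; open, the fingers measure 117 mm over their backs; the gripper's body (75 mm by 190 mm) begins 51 mm behind the grasp point.
Start: joints at [60.247, 30.224, 82.088, -0, 67.689, -10.227], TCP at [0.209, 0.589, 0.223] pointing down, gripper open.
Joint ranges: [-176.69, 176.69], [-43.24, 126.21], [12.49, 139.97], [-82, 262], [0, 151.66], [-163.58, 163.58]. Speed limits (degrees/s): [159.86, 159.86, 180, 180, 180, 180].

## Interface

Orientations are given as a 3x3 rotation matrix whose columns are the frame's x, y, z axes.
In Python, from rig import bot gives the robot as it stands.
- The arm moves only by the tool move_arm, never from a script. Its argument "increments" is a list of rows, each an object with "xyz": the shift along the tool's x, y, z in mm, a list of three; "roll": the turn about the tool's z in rad; "grip": the opening in per cent of the stroke, from 0 (shut) to 100 (fully open). A call has 1 to 5 rows; each row shifts and turns the commanded pose from where the row before left it, along the tool's axes as they then stand; what a row does not reach is not made up. A row lasts 1/12 s, in which the tool goes at most 41.7 mm and 7.16 degrees, less where a joint would pass 70% of its speed; a pose out of reach is approached as far as the arm can. A call is refused whole if a number of a shift passes 41.7 or a number of a turn 0.125, either way. A call with a gripper value outside its range is refused whole. The fingers move at their own pace and stop on an object; the grip force is fixed at half the most. Time passes only in rows, so rows that do not move let the fingers close. It gives the time, the measured TCP pose, the force, the opening and the grip force at its end, in the units of the state.
- bot.read_state(): the state, without advancing time (a new reading comes with each control period).
- bot.capture(name): name is "side" or "top"; returns (picture, depth): 480x640x3 uint8, red, green, blue; 480x640 float32, m along the optical axis (not along the pixel's ray), 0 where there is no reading.
- bot.camera_model(name): a dict with "intrinsics" (3x3 intrinsics, pixels), "rvec" (rotation vector, rad) and "tvec" (3), from world to camera coordinates, as OpenCV has them. Camera axes: x right, y down, z forward; pixel columns grow to the right and rows downward; lengths in m; the calibration is good to about 2 mm. A picture is of the moment at which its call begins. camera_model takes no time and is no camera call.
- bot.hand_in(): hands the job in; it is judged then, once.
Trained networks look in the newest picture that a camera, given by its name, has taken for a name from the list of things; names that differ only in an ending like _2 or _b are one class to them, and where a whole thing is asked for, a point or a joint stands for the part that bears it (a point fixed in the world has none). Each returns a list of dicts, best first, with "conf" (0 to 1); they miss things now and then, are a little off and sometimes report something else, mostly with a low value. They report only what shows in the picture. A call takes as long as a camera call. They do not tell look-alikes from the thing itself.
- bot.spot_in(label, camera): "at" ([x, y, z] in m, in the coordinates of the camera as it stood for that picture, good to about 4 mm: the middle of the surface that is visible of it).
- bot.trace(label, camera): "mask" (480x640 bool, what is visible of it).
The state is a dict: "time_s": time; "joint_positions": joint angles; "qvel": joint speeds; "tau": joint torques, N m; "position": TCP position; "tcp_rot": TCP orientation; "force": force on the tool from outside, world axes, zero at the start; "moment": the same for the moment, N m; "opening": opening from 0.0 (shut) to 1.0 (fully open); "grasp_force": force on a finger pad.
Only numpy, scipy, OpenCV 4.12 (cv2) and the standard library are available. Lean on these libraries where they do the work, as an engineer would, in place of code of your own. Each camera call takes 0.05 s, during which the arm holds its last target. There are 200 camera calls.

## Task

Pry the filter housing's cover open with the blade of the scraper, without touching the cover with the gripper, and lay it right back; then lay the scraper flat on the blue mat again. Turn the filter counter-clockwise until its lugs are free, lift it out and set it down gently, upright on the floor of the red tray. Leave the cover open and everything else where it stands.

Things in the scene. Friction and masses are not known exactly. Their poses are not given: they have to be found in the camera images.
- housing: grey filter housing fixed to the bench: 150 (x) x 160 (y) x 120 mm high, open at the top under the cover, walls 5 mm, bay floor 15 mm above the bench. Origin: centre of its underside; +x points from its front (pry notch) to its back (hinge); z up.
- bay (a point): centre of the bay floor on the housing's axis, axes as the housing. Two steel tabs at +x and -x of the bay, at 25 to 35 mm height, hold down the filter's lugs; two plastic blocks stop the turn about 80 degrees counter-clockwise. The filter is free when its x is turned 50 to 75 degrees counter-clockwise (seen from above) from the housing's x, and then lifts straight out
- notch (a point): centre of the pry notch in the middle of the housing's front wall, on the outer face: an opening 90 mm wide (y) and 16 mm high (from 104 to 120 mm above the bench) right under the cover's front edge. Axes as the housing
- hinge_mid (a point): middle of the cover's hinge line, along the housing's y at its back top edge, 120 mm above the bench, 150 mm behind the notch face. Axes as the housing
- cover (a joint): cover of the housing, clear panel in an orange frame, 150 x 160 mm, 5 mm thick, 100 g; rad: 0 shut (flat on the housing's top), 1.57 upright, 2.7 laid right back at its stop. Let go before it is past upright it falls shut, past upright it falls back by itself
- filter: round filter cartridge, 0.3 kg: body 90 mm across and 58 mm high, two lugs at its foot along its +x and -x reaching 55 mm from its axis (16 mm wide, 8 mm high), orange grip bar on top 70 mm long along its x, 16 mm wide (y), from 58 to 92 mm above its underside. Origin: centre of its underside, z up. Locked when its x lies within 0.2 rad of the housing's x, lugs under the tabs
- scraper: print scraper lying flat: green handle 110 x 24 x 22 mm (from 105 mm behind to 5 mm ahead of the origin along x), steel blade 46 mm wide and 2.5 mm thick to 95 mm ahead of the origin (+x), the blade's mid-plane 11 mm above the underside. Origin: on the underside, under the middle of the whole tool; z up; 120 g, balance point about 37 mm behind the origin
- mat: blue tool mat fixed on the bench, 240 (x) x 180 (y) x 3 mm. Origin: centre of its underside
- tray: open red tray for spent filters, fixed, 170 (x) x 160 (y) x 45 mm high, walls 5 mm, floor 5 mm thick. Origin: centre of its underside
- can_white: bystander, leave alone: white spray can with a red band, 64 mm across, 200 mm tall, standing; origin centre of its underside
- can_grey: bystander, leave alone: bare-metal spray can with a yellow band, 64 mm across, 200 mm tall, standing; origin centre of its underside
- screwdriver: bystander, leave alone: red screwdriver 160 mm long lying along its x axis, about 28 mm high; origin on the underside, mid-length
- jar: bystander, leave alone: blue jar, 60 mm across, 75 mm tall, standing; origin centre of its underside
- pliers: bystander, leave alone: red-handled pliers about 150 mm long and 75 mm wide, 18 mm high, lying along x; origin on the underside, mid-length
- caliper: bystander, leave alone: steel caliper, 190 mm long along x, 60 mm wide, 10 mm high, lying flat; origin on the underside, mid-length
Mind the look-alikes: they are no part of the job. Several things have the shape of the tray; the one meant has the colours described above.

How it is judged:
By the outcome, as a careful person would: the job done as asked, in the order asked, and still so for the second after the job is handed in, with the robot touching nothing.
It also fails if it takes over 72 s, if anything falls off the work surface, if the arm or the gripper's body presses on something with over 40 N, if the wrist force passes 120 N, or if a joint passes its speed limit or range.

## Working session

There is one attempt and no reset: what is moved stays moved. The work goes in short steps, Python scripts to look and compute and a tool call to move; the robot and the scene stay as the last step left them, time stands still between calls to the robot, and variables do not carry over. Pictures are saved under pics/ and viewed, at most 11 in all, crops included, and the job is handed in when it is done.

Besides the shell and the picture viewer there is one more tool, called after ">>>" by a JSON object that holds its "method" and its "body". move_arm: Moves the arm, as the interface text tells. Its arguments: {"type":"object","properties":{"increments":{"type":"array"}},"required":["increments"]}

```bash
ls; mkdir -p pics; python3 - <<'E'
from rig import bot
import cv2,numpy as np
for n in("side","top"):
    p,d=bot.capture(n); cv2.imwrite(f"pics/{n}0.png",p[:,:,::-1]); np.save(f"{n}0.npy",d); np.save(f"{n}0rgb.npy",p)
    m=bot.camera_model(n); print(n,m)
s=bot.read_state(); print(s)
E
```

```text
pics
side {'intrinsics': array([[608.08397281,   0.        , 315.118483  ],
       [  0.        , 608.08397281, 248.14786755],
       [  0.        ,   0.        ,   1.        ]]), 'rvec': array([ 2.34293033, -0.51049645,  0.17934384]), 'tvec': array([-0.41066026,  0.21694633,  1.45411453])}
top {'intrinsics': array([[437.95992548,   0.        , 315.93748931],
       [  0.        , 437.95992548, 241.73705098],
       [  0.        ,   0.        ,   1.        ]]), 'rvec': array([ 2.13756242, -2.18066551,  0.13640292]), 'tvec': array([0.02789616, 0.48298503, 1.37938463])}
{'time_s': 0.1, 'joint_positions': array([ 6.02474756e+01,  3.02730387e+01,  8.21488870e+01, -5.40291541e-04,
        6.76886704e+01, -1.02276445e+01]), 'qvel': array([-0.00326667, -0.23538261, -0.14561373, -0.05703444,  0.0181998 ,
       -0.02102198]), 'tau': array([-1.06185494e-04, -4.40990102e+01, -1.77150911e+01,  6.34960737e-02,
        5.33101999e-02, -5.37519657e-05]), 'position': array([0.20853396, 0.58849151, 0.2216768 ]), 'tcp_rot': array([[-9.42497492e-01,  3.34211871e-01, -9.50329069e-04],
       [ 3.34213055e-01,  9.42496053e-01, -1.68014045e-03],
       [ 3.34158512e-04, -1.90114055e-03, -9.99998137e-01]]), 'force': array([-0.02347647,  1.14120101,  0.51346221]), 'moment': array([ 0.04270658, -0.00882562, -0.01385123]), 'grasp_force': 0.0, 'opening': 1.0012071747479931}
```

View pics/side0.png

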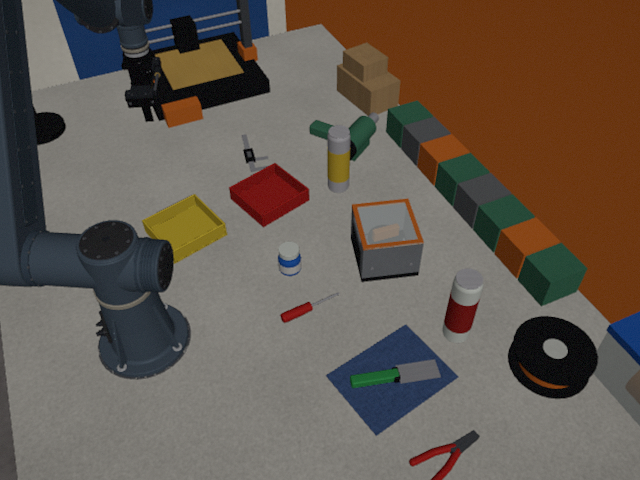

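View pics/top0.png

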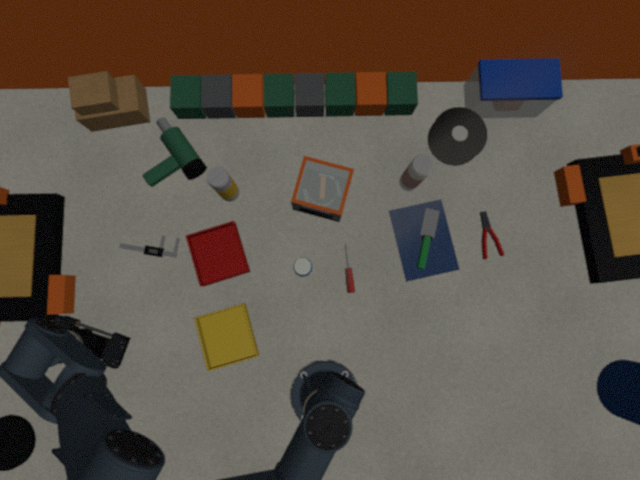

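The side view shows the housing at (387,240), the scraper on the mat at (395,375), the red tray at (270,195) and the yellow look-alike tray at (185,228). In the top view they are at housing (322,188), scraper (427,238), red tray (218,253) and yellow tray (228,337). The red tray is the one that fits. Next I'll measure.

```bash
cat > h.py <<'E'
import numpy as np, cv2
from rig import bot
def cam(n):
    m=bot.camera_model(n); R=cv2.Rodrigues(np.array(m["rvec"]))[0]
    return np.array(m["intrinsics"]),R,np.array(m["tvec"]).ravel()
def cloud(n,d):
    K,R,t=cam(n); v,u=np.mgrid[:480,:640]
    c=np.stack([(u-K[0,2])/K[0,0]*d,(v-K[1,2])/K[1,1]*d,d],-1)
    return (c-t)@R          # HxWx3 world
def plane(n,uv,z):          # pixels -> world at height z
    K,R,t=cam(n); uv=np.atleast_2d(np.float64(uv))
    r=np.c_[uv,np.ones(len(uv))]@np.linalg.inv(K).T@R; o=-R.T@t
    return o+r*((z-o[2])/r[:,2])[:,None]
def proj(n,P):
    m=bot.camera_model(n)
    return cv2.projectPoints(np.float64(P).reshape(-1,1,3),np.array(m["rvec"]),np.array(m["tvec"]),np.array(m["intrinsics"]),None)[0][:,0]
def rect(P):
    (c,s,a)=cv2.minAreaRect(np.float32(P[:,:2])); return np.round(c,4),np.round(s,4),round(a,1)
E
python3 - <<'E'
from h import *
for n in("top","side"):
    p,d=bot.capture(n); W=cloud(n,d)
    for l in("housing","cover","filter","scraper","mat","tray","can_white","can_grey","jar","screwdriver"):
        for r in bot.trace(l,n)[:2]:
            m=cv2.erode(r["mask"].astype(np.uint8),np.ones((3,3)))>0; m&=d>0
            if m.sum()<10: continue
            P=W[m]; print(n,l,round(r["conf"],2),"px",np.round(np.argwhere(m).mean(0)[::-1]),"rect",rect(P),"z",np.round(np.percentile(P[:,2],[5,50,95]),3),"col",np.median(p[m],0))
            if n=="top": np.save(f"m_{l}.npy",r["mask"])if r["conf"]>.5 else 0
    np.save(n+"0.npy",d); np.save(n+"0rgb.npy",p)
E
```

```text
top housing 0.61 px [321. 188.] rect (array([ 0.6447, -0.0019]), array([0.1546, 0.151 ]), 73.5) z [0.079 0.125 0.13 ] col [100.  99.  96.]
top cover 0.9 px [322. 185.] rect (array([ 0.6469, -0.0028]), array([0.1534, 0.1444]), 73.7) z [0.121 0.125 0.13 ] col [101. 100.  97.]
top filter 0.26 px [217. 253.] rect (array([0.4526, 0.3347]), array([0.1673, 0.1586]), 16.3) z [0.001 0.006 0.043] col [100.  19.  17.]
top scraper 0.61 px [427. 233.] rect (array([ 0.4888, -0.3392]), array([0.0394, 0.1941]), 75.5) z [0.011 0.018 0.028] col [85. 87. 86.]
top mat 0.79 px [422. 241.] rect (array([ 0.4871, -0.3332]), array([0.2353, 0.1739]), 11.1) z [-0.002  0.003  0.008] col [39. 50. 70.]
top tray 0.8 px [217. 253.] rect (array([0.4522, 0.3348]), array([0.168 , 0.1598]), 16.7) z [0.001 0.007 0.045] col [100.  19.  17.]
top tray 0.74 px [226. 336.] rect (array([0.1919, 0.3055]), array([0.1627, 0.1582]), 14.9) z [0.001 0.006 0.041] col [129. 110.  35.]
top can_white 0.86 px [415. 172.] rect (array([ 0.6776, -0.2897]), array([0.0545, 0.0578]), 28.7) z [0.038 0.185 0.203] col [76. 76. 72.]
top can_grey 
[... 1760 characters left out ...]
]
side can_white 0.87 px [463. 305.] rect (array([ 0.6776, -0.3005]), array([0.0613, 0.0578]), 69.4) z [0.023 0.14  0.202] col [106. 105. 101.]
side can_grey 0.94 px [339. 159.] rect (array([0.6559, 0.2909]), array([0.0651, 0.0564]), 71.1) z [0.022 0.127 0.201] col [116. 107.  89.]
side can_grey 0.55 px [386. 240.] rect (array([ 0.6434, -0.0109]), array([0.165 , 0.1502]), 73.5) z [0.022 0.122 0.129] col [115.  79.  81.]
side jar 0.79 px [289. 259.] rect (array([0.4006, 0.0514]), array([0.0528, 0.0536]), 20.2) z [0.017 0.058 0.077] col [130. 130. 128.]
side screwdriver 0.67 px [296. 312.] rect (array([ 0.3589, -0.0952]), array([0.078 , 0.0189]), 5.9) z [0.015 0.022 0.028] col [127.  24.  21.]
```

```bash
python3 - <<'E'
from h import *
for n in("top","side"):
    p=np.load(n+"0rgb.npy"); hsv=cv2.cvtColor(p,cv2.COLOR_RGB2HSV); H,S,V=cv2.split(hsv); v,u=np.mgrid[:480,:640]
    def pts(m,uv,r): 
        m=m&(np.hypot(u-uv[0],v-uv[1])<r); c=cv2.connectedComponentsWithStats(m.astype(np.uint8))
        k=1+np.argmax(c[2][1:,4]); return np.argwhere(c[1]==k)[:,::-1],m
    uvs={"top":((322,188),(427,245),(218,253)),"side":((387,225),(378,377),(270,195))}[n]
    o=pts((H>4)&(H<20)&(S>130)&(V>60),uvs[0],45)[0]; print(n,"frame",len(o),rect(plane(n,o,.125)))
    g=pts((H>45)&(H<75)&(S>130)&(V>50),uvs[1],30)[0]; print("handle",rect(plane(n,g,.025 if n=="top" else .022)))
    t=pts(((H<8)|(H>172))&(S>130)&(V>40),uvs[2],45)[0]; print("tray",rect(plane(n,t,.045)))
a=cv2.resize(np.load("side0rgb.npy")[190:290,340:440],(400,400),interpolation=2)
b=cv2.resize(np.load("top0rgb.npy")[145:230,280:365],(400,400),interpolation=2)
cv2.imwrite("pics/crop1.png",np.clip(1.5*np.hstack([a,b])[:,:,::-1].astype(float),0,255))
E
```

```text
top frame 604 (array([ 0.6444, -0.0034]), array([0.157 , 0.1507]), 73.6)
handle (array([ 0.444 , -0.3278]), array([0.0229, 0.1051]), 74.4)
tray (array([0.4517, 0.3323]), array([0.1696, 0.1613]), 16.5)
side frame 723 (array([ 0.6455, -0.0065]), array([0.1626, 0.1505]), 74.0)
handle (array([ 0.444 , -0.3358]), array([0.0317, 0.1094]), 75.7)
tray (array([0.4466, 0.3115]), array([0.1916, 0.194 ]), 16.6)[ WARN:0@0.747] global loadsave.cpp:1063 imwrite_ Unsupported depth image for selected encoder is fallbacked to CV_8U.
```

View pics/crop1.png

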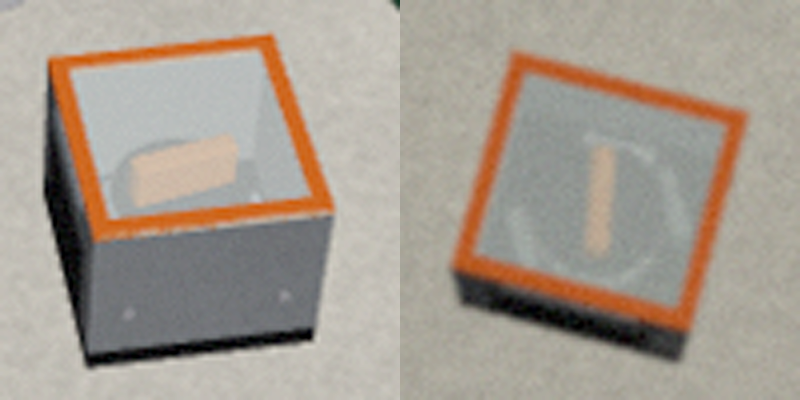

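```bash
python3 - <<'E'
from h import *
for n in("top","side"):
    K,R,t=cam(n); print(n,-R.T@t)
def crop(n,y,x,h,w): 
    a=np.load(n+"0rgb.npy")[y:y+h,x:x+w].astype(float)/255; a=np.clip(a*1.3,0,1)**.45
    return cv2.resize((a*255).astype(np.uint8),(400,400),interpolation=2)
cv2.imwrite("pics/crop2.png",np.hstack([crop("side",200,345,70,70),crop("top",180,285,50,60)])[:,:,::-1])
E
```

```text
top [0.31035752 0.0242021  1.42823218]
side [ 0.05030895 -0.93692908  1.20407207]
```

View pics/crop2.png

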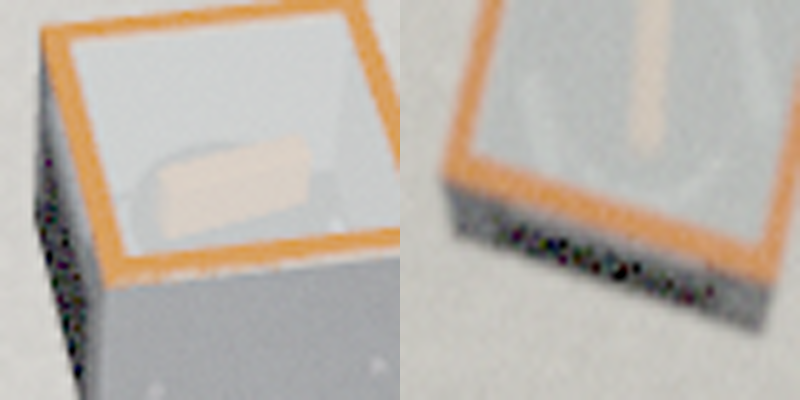

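The dark band on the face toward the robot (right crop, about (510..720, 225..290)) looks like the notch side. I'll check it with averaged frames.

```bash
python3 - <<'E'
from h import *
c=np.array([.645,-.005]); a=np.radians(-16.2); X=np.array([np.cos(a),np.sin(a)]); Y=np.array([-X[1],X[0]])
for n,off in(("top",(0,0.002)),("side",(0,-.002))):
    ims=[bot.capture(n) for _ in range(8)]
    A=np.mean([i[0].astype(float) for i in ims],0).mean(2).astype(np.float32); np.save(n+"avg.npy",A)
    for z in(.119,.112,.105,.098,.09,.07,.05,.03,.01):
        P=np.array([[*(c+off-.075*X+y*Y),z] for y in np.arange(-.075,.076,.01)])
        uv=proj(n,P).astype(np.float32); print(n,z,np.round(cv2.remap(A,uv[:,0].copy(),uv[:,1].copy(),1).ravel()).astype(int))
E
```

```text
top 0.119 [51 49 44 51 61 60 61 58 55 55 56 59 48 43 44 52]
top 0.112 [46 43 38 46 55 52 53 52 49 50 50 51 42 37 37 47]
top 0.105 [41 40 35 40 47 45 46 45 41 43 43 43 36 33 35 45]
top 0.098 [39 38 33 35 40 38 37 37 33 37 35 35 31 31 32 45]
top 0.09 [39 37 31 28 31 29 28 28 26 27 26 25 25 28 31 47]
top 0.07 [43 38 26 17 16 12 12 11 11 12 13  7 12 23 30 48]
top 0.05 [42 36 25 13 11 10 11  7  7  8  7  7  7 20 30 43]
top 0.03 [42 40 35 27 20 24 28 26 26 21 23 26 31 27 39 46]
top 0.01 [69 68 70 69 65 70 69 68 69 66 70 69 76 67 73 74]
side 0.119 [ 52  52  53  75  79  75  77  79  74  73  75  70  49  45  50 100]
side 0.112 [ 48  46  44  54  71  68  69  64  68  66  65  63  55  39  50 103]
side 0.105 [ 50  44  42  43  56  57  57  58  55  56  53  53  50  41  51 104]
side 0.098 [51 42 40 39 44 43 42 43 45 43 41 41 40 41 55 92]
side 0.09 [52 41 30 33 31 31 33 29 29 30 30 27 26 38 59 93]
side 0.07 [49 40 30 12 11 10  9 11 10  9  9 10 13 24 54 87]
side 0.05 [48 39 26 11 11  9 10 12  8  9 10 11 14 26 48 87]
side 0.03 [47 38 22 10  7  6  6  6  8  5  5  6  7  8 29 95]
side 0.01 [62 54 62 70 63 57 66 66 61 68 71 66 84 69 65 96]
```

The side profile shows an opening about 90 mm wide (y ±45 mm) just under the cover on the robot-facing side, so that is the front. Housing yaw is about -16.2° with its centre near (0.645, -0.005). The scraper lies at yaw -15° with its handle at (0.444, -0.331). I'll move over it.

>>> {"method": "move_arm", "body": {"increments": [{"xyz":[0,0,0],"roll":-0.079,"grip":100},{"xyz":[-30.8,-21.6,0],"roll":0,"grip":100},{"xyz":[-30.8,-21.6,0],"roll":0,"grip":100},{"xyz":[-30.8,-21.6,0],"roll":0,"grip":100},{"xyz":[-30.8,-21.6,0],"roll":0,"grip":100}]}}

```text
time_s: 2.42
position: [0.3061, 0.4726, 0.2226]
tcp_rot: [[-0.966, 0.258, 0.0], [0.258, 0.966, 0.0], [-0.0, 0.0, -1.0]]
force: [0.5, -0.7, -0.1]
opening: 0.998
grasp_force: 0.0
```

>>> {"method": "move_arm", "body": {"increments": [{"xyz":[-30.8,-21.6,0],"roll":0,"grip":100},{"xyz":[-30.8,-21.6,0],"roll":0,"grip":100},{"xyz":[-30.8,-21.6,0],"roll":0,"grip":100},{"xyz":[-30.8,-21.6,0],"roll":0,"grip":100},{"xyz":[-30.8,-21.6,0],"roll":0,"grip":100}]}}

```text
time_s: 2.83
position: [0.4273, 0.3281, 0.2228]
tcp_rot: [[-0.966, 0.259, 0.0], [0.259, 0.966, 0.0], [-0.0, 0.0, -1.0]]
force: [-0.3, 0.5, 0.2]
opening: 1.001
grasp_force: 0.0
```

>>> {"method": "move_arm", "body": {"increments": [{"xyz":[-30.8,-21.6,0],"roll":0,"grip":100},{"xyz":[-10.7,-38.2,0],"roll":0,"grip":100},{"xyz":[-10.7,-38.2,0],"roll":0,"grip":100},{"xyz":[-10.7,-38.2,0],"roll":0,"grip":100},{"xyz":[-10.7,-38.2,0],"roll":0,"grip":100}]}}

```text
time_s: 3.25
position: [0.4522, 0.1402, 0.2227]
tcp_rot: [[-0.966, 0.258, 0.0], [0.258, 0.966, -0.0], [-0.0, 0.0, -1.0]]
force: [0.4, 0.1, 0.4]
opening: 0.998
grasp_force: 0.0
```

>>> {"method": "move_arm", "body": {"increments": [{"xyz":[-10.7,-38.2,0],"roll":0,"grip":100},{"xyz":[-10.7,-38.2,0],"roll":0,"grip":100},{"xyz":[-10.7,-38.2,0],"roll":0,"grip":100},{"xyz":[-10.7,-38.2,0],"roll":0,"grip":100},{"xyz":[-10.7,-38.2,0],"roll":0,"grip":100}]}}

```text
time_s: 3.67
position: [0.4544, -0.0583, 0.2229]
tcp_rot: [[-0.966, 0.259, 0.001], [0.259, 0.966, -0.0], [-0.001, -0.0, -1.0]]
force: [0.7, 0.6, -0.4]
opening: 1.001
grasp_force: 0.0
```

>>> {"method": "move_arm", "body": {"increments": [{"xyz":[-10.7,-38.2,0],"roll":0,"grip":100},{"xyz":[-10.7,-38.2,0],"roll":0,"grip":100},{"xyz":[-10.7,-38.2,0],"roll":0,"grip":100},{"xyz":[-10.7,-38.2,0],"roll":0,"grip":100},{"xyz":[-10.7,-38.2,0],"roll":0,"grip":100}]}}

```text
time_s: 4.08
position: [0.4565, -0.2568, 0.2228]
tcp_rot: [[-0.966, 0.259, 0.001], [0.259, 0.966, -0.0], [-0.001, -0.0, -1.0]]
force: [0.7, 0.3, -0.9]
opening: 1.0
grasp_force: 0.0
```

>>> {"method": "move_arm", "body": {"increments": [{"xyz":[-10.7,-38.2,0],"roll":0,"grip":100},{"xyz":[-10.7,-38.2,0],"roll":0,"grip":100},{"xyz":[0,0,30],"roll":0,"grip":100},{"xyz":[0,0,30],"roll":0,"grip":100},{"xyz":[0,0,30],"roll":0,"grip":100}]}}

```text
time_s: 4.5
position: [0.4578, -0.3356, 0.132]
tcp_rot: [[-0.965, 0.261, 0.002], [0.261, 0.965, -0.002], [-0.002, -0.001, -1.0]]
force: [-0.0, 0.2, -1.3]
opening: 1.002
grasp_force: 0.0
```

>>> {"method": "move_arm", "body": {"increments": [{"xyz":[0,0,35],"roll":0,"grip":100},{"xyz":[0,0,35],"roll":0,"grip":100},{"xyz":[0,0,30],"roll":0,"grip":100},{"xyz":[0,0,18],"roll":0,"grip":100},{"xyz":[0,0,6],"roll":0,"grip":100}]}}

```text
time_s: 4.92
position: [0.4562, -0.3326, 0.0054]
tcp_rot: [[-0.966, 0.259, -0.004], [0.259, 0.966, 0.004], [0.005, 0.003, -1.0]]
force: [-0.1, 1.3, 0.2]
opening: 1.0
grasp_force: 0.0
```

>>> {"method": "move_arm", "body": {"increments": [{"xyz":[0,0,0],"roll":0,"grip":10},{"xyz":[0,0,0],"roll":0,"grip":0},{"xyz":[0,0,0],"roll":0,"grip":0},{"xyz":[0,0,0],"roll":0,"grip":0},{"xyz":[0,0,0],"roll":0,"grip":0}]}}

```text
time_s: 5.33
position: [0.4584, -0.3347, 0.0101]
tcp_rot: [[-0.966, 0.259, 0.002], [0.259, 0.966, -0.002], [-0.003, -0.002, -1.0]]
force: [-0.5, -0.3, -0.5]
opening: 0.709
grasp_force: 0.0
```

>>> {"method": "move_arm", "body": {"increments": [{"xyz":[0,0,0],"roll":0,"grip":0},{"xyz":[0,0,0],"roll":0,"grip":0},{"xyz":[0,0,0],"roll":0,"grip":0},{"xyz":[0,0,0],"roll":0,"grip":0},{"xyz":[0,0,0],"roll":0,"grip":0}]}}

```text
time_s: 5.75
position: [0.4576, -0.334, 0.0086]
tcp_rot: [[-0.966, 0.259, 0.0], [0.259, 0.966, -0.0], [-0.0, -0.0, -1.0]]
force: [-0.3, -0.3, 0.5]
opening: 0.325
grasp_force: 0.0
```

>>> {"method": "move_arm", "body": {"increments": [{"xyz":[0,0,1],"roll":0,"grip":0},{"xyz":[0,0,0],"roll":0,"grip":0},{"xyz":[0,0,0],"roll":0,"grip":0},{"xyz":[0,0,0],"roll":0,"grip":0},{"xyz":[0,0,0],"roll":0,"grip":0}]}}

```text
time_s: 6.17
position: [0.4577, -0.3341, 0.0081]
tcp_rot: [[-0.966, 0.259, 0.0], [0.259, 0.966, -0.0], [-0.0, -0.0, -1.0]]
force: [-0.2, 1.1, 4.6]
opening: 0.276
grasp_force: 30.0
```

>>> {"method": "move_arm", "body": {"increments": [{"xyz":[0,0,-5],"roll":0,"grip":0},{"xyz":[0,0,-15],"roll":0,"grip":0},{"xyz":[0,0,-25],"roll":0,"grip":0},{"xyz":[0,0,-15],"roll":0,"grip":0},{"xyz":[0,0,0],"roll":0,"grip":0}]}}

```text
time_s: 6.58
position: [0.4591, -0.3355, 0.0702]
tcp_rot: [[-0.966, 0.259, 0.004], [0.259, 0.966, -0.004], [-0.005, -0.003, -1.0]]
force: [-0.1, -0.2, -1.1]
opening: 0.274
grasp_force: 30.0
```

```bash
python3 - <<'E'
from h import *
s=bot.read_state(); print(s["position"],s["opening"],s["grasp_force"],s["force"])
for n in("top","side"):
    p,d=bot.capture(n); W=cloud(n,d); np.save(n+"1rgb.npy",p)
    for r in bot.trace("scraper",n)[:1]:
        m=(r["mask"])&(d>0); P=W[m]; print(n,r["conf"],rect(P),np.round(np.percentile(P[:,2],[5,50,95]),3))
    uv=proj(n,s["position"])[0]; print("tcp px",uv)
def crop(n,cx,cy): return cv2.resize(np.load(n+"1rgb.npy")[cy-50:cy+50,cx-50:cx+50],(400,400),interpolation=2)
cv2.imwrite("pics/c3.png",np.hstack([crop("side",390,350),crop("top",430,235)])[:,:,::-1])
E
```

```text
[ 0.45911813 -0.33546924  0.07022867] 0.2741650699556229 29.983627796173096 [-0.0535918  -0.17611309 -1.10783527]
top 0.69 (array([ 0.5747, -0.3612]), array([0.0433, 0.0439]), 38.1) [0.072 0.078 0.082]
tcp px [429.37696612 245.64337604]
side 0.9 (array([ 0.5137, -0.3588]), array([0.2397, 0.1208]), 5.9) [0.069 0.076 0.086]
tcp px [381.86931641 363.13286425]
```

View pics/c3.png

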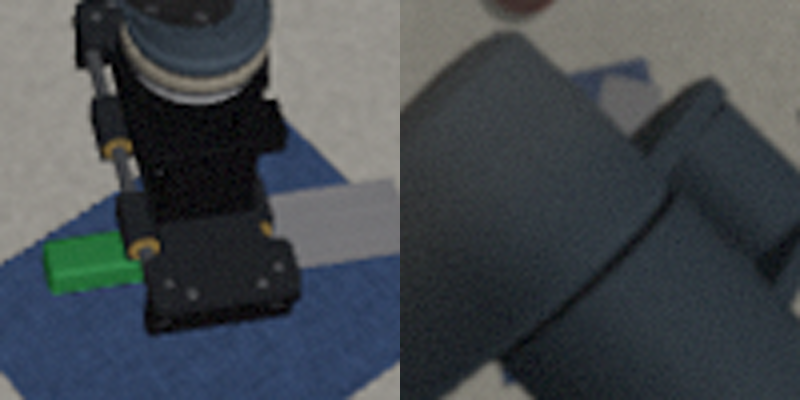

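The side crop shows the scraper held level in the gripper. The handle end is at (90,265) and the blade runs out to the right at (340,220). Next I carry it to a standoff 40 mm in front of the notch.

>>> {"method": "move_arm", "body": {"increments": [{"xyz":[0,0,-20],"roll":0.021,"grip":0},{"xyz":[0,0,-35],"roll":0,"grip":0},{"xyz":[0,0,-35],"roll":0,"grip":0},{"xyz":[0,0,-25],"roll":0,"grip":0},{"xyz":[0,0,-5],"roll":0,"grip":0}]}}

```text
time_s: 7.2
position: [0.4593, -0.3357, 0.1907]
tcp_rot: [[-0.96, 0.279, 0.005], [0.279, 0.96, -0.005], [-0.006, -0.003, -1.0]]
force: [-0.0, -0.7, -1.6]
opening: 0.276
grasp_force: 30.0
```

>>> {"method": "move_arm", "body": {"increments": [{"xyz":[7.2,16.7,0],"roll":0,"grip":0},{"xyz":[14.4,33.5,0],"roll":0,"grip":0},{"xyz":[14.4,33.5,0],"roll":0,"grip":0},{"xyz":[14.4,33.5,0],"roll":0,"grip":0},{"xyz":[14.4,33.5,0],"roll":0,"grip":0}]}}

```text
time_s: 7.62
position: [0.4358, -0.1691, 0.1855]
tcp_rot: [[-0.96, 0.28, -0.003], [0.28, 0.96, 0.003], [0.004, 0.002, -1.0]]
force: [0.6, 0.5, -0.9]
opening: 0.273
grasp_force: 30.0
```

>>> {"method": "move_arm", "body": {"increments": [{"xyz":[14.4,33.5,0],"roll":0,"grip":0},{"xyz":[14.4,33.5,0],"roll":0,"grip":0},{"xyz":[14.4,33.5,0],"roll":0,"grip":0},{"xyz":[14.4,33.5,0],"roll":0,"grip":0},{"xyz":[14.4,33.5,0],"roll":0,"grip":0}]}}

```text
time_s: 8.03
position: [0.4133, 0.0116, 0.1859]
tcp_rot: [[-0.96, 0.28, -0.004], [0.28, 0.96, 0.001], [0.004, -0.0, -1.0]]
force: [0.2, 0.6, -1.0]
opening: 0.272
grasp_force: 30.0
```

>>> {"method": "move_arm", "body": {"increments": [{"xyz":[14.4,33.5,0],"roll":0,"grip":0},{"xyz":[7.2,16.7,0],"roll":0,"grip":0},{"xyz":[0,0,0],"roll":0,"grip":0},{"xyz":[0,0,0],"roll":0,"grip":0},{"xyz":[0,0,0],"roll":0,"grip":0}]}}

```text
time_s: 8.45
position: [0.4081, 0.0635, 0.1867]
tcp_rot: [[-0.96, 0.279, -0.002], [0.279, 0.96, -0.0], [0.002, -0.001, -1.0]]
force: [0.1, 0.7, -0.8]
opening: 0.272
grasp_force: 30.0
```

```bash
python3 - <<'E'
from h import *
s=bot.read_state(); p0=s["position"]; R=s["tcp_rot"]; print(p0,s["opening"],R[:,1])
for n in("top","side"):
    p,d=bot.capture(n); W=cloud(n,d); np.save(n+"2rgb.npy",p)
    L=(W-p0)@R  # tool frame
    m=(d>0)&(abs(L[...,1])<.04)&(L[...,0]<-.05)&(L[...,0]>-.17)&(abs(L[...,2]+.006)<.02)
    P=L[m]; print(n,m.sum(),"tipx",np.percentile(P[:,0],[0,1,3]) ,"y",np.percentile(P[:,1],[1,50,99]),"z",np.percentile(P[:,2],[5,50,95]))
    far=P[P[:,0]<-.11];near=P[P[:,0]>-.08]; print("z far/near",np.median(far[:,2]) if len(far) else 0,np.median(near[:,2]) if len(near) else 0)
E
```

```text
[0.4081466  0.06350428 0.18665531] 0.2722936197623655 [ 2.78835795e-01  9.60338528e-01 -7.14681144e-04]
top 276 tipx [-0.13343498 -0.13224137 -0.13147487] y [-0.0192338   0.00408959  0.02567905] z [-0.01125658 -0.00781999 -0.00402101]
z far/near -0.007803594844837318 0
side 474 tipx [-0.13512714 -0.13326981 -0.13163763] y [-0.02654156 -0.00279075  0.02297697] z [-0.01186281 -0.00776283 -0.00402911]
z far/near -0.00782068884865184 -0.0077703455811653195
```

>>> {"method": "move_arm", "body": {"increments": [{"xyz":[0,0,15],"roll":0,"grip":0},{"xyz":[0,0,25],"roll":0,"grip":0},{"xyz":[0,0,25],"roll":0,"grip":0},{"xyz":[0,0,12],"roll":0,"grip":0},{"xyz":[0,0,5],"roll":0,"grip":0}]}}

```text
time_s: 8.97
position: [0.4076, 0.0629, 0.1038]
tcp_rot: [[-0.96, 0.281, -0.004], [0.281, 0.96, 0.0], [0.004, -0.001, -1.0]]
force: [-0.6, -0.7, -1.2]
opening: 0.269
grasp_force: 30.0
```

>>> {"method": "move_arm", "body": {"increments": [{"xyz":[0,0,0],"roll":0,"grip":0},{"xyz":[-4,0,0],"roll":0,"grip":0},{"xyz":[-10,0,0],"roll":0,"grip":0},{"xyz":[-10,0,0],"roll":0,"grip":0},{"xyz":[-6,0,0],"roll":0,"grip":0}]}}

```text
time_s: 9.38
position: [0.4407, 0.0548, 0.1066]
tcp_rot: [[-0.96, 0.279, 0.005], [0.279, 0.96, -0.001], [-0.005, 0.001, -1.0]]
force: [-0.0, 0.7, -1.1]
opening: 0.276
grasp_force: 30.0
```

>>> {"method": "move_arm", "body": {"increments": [{"xyz":[-4,0,0],"roll":0,"grip":0},{"xyz":[-4,0,0],"roll":0,"grip":0},{"xyz":[-4,0,0],"roll":0,"grip":0},{"xyz":[-4,0,0],"roll":0,"grip":0},{"xyz":[-4,0,0],"roll":0,"grip":0}]}}

```text
time_s: 9.8
position: [0.4564, 0.05, 0.1055]
tcp_rot: [[-0.96, 0.279, -0.0], [0.279, 0.96, 0.0], [0.0, -0.0, -1.0]]
force: [0.5, -0.0, -1.0]
opening: 0.272
grasp_force: 30.0
```

No force at the front wall, so the tip is inside the notch. Inserting 14 mm more, then starting the lift.

>>> {"method": "move_arm", "body": {"increments": [{"xyz":[-5,0,0],"roll":0,"grip":0},{"xyz":[-5,0,0],"roll":0,"grip":0},{"xyz":[-4,0,0],"roll":0,"grip":0},{"xyz":[0,0,0],"roll":0,"grip":0},{"xyz":[0,0,-6],"roll":0,"grip":0}]}}

```text
time_s: 10.22
position: [0.4692, 0.0461, 0.1109]
tcp_rot: [[-0.96, 0.279, -0.002], [0.279, 0.96, 0.0], [0.002, -0.0, -1.0]]
force: [0.1, 0.3, -1.0]
opening: 0.272
grasp_force: 30.0
```

>>> {"method": "move_arm", "body": {"increments": [{"xyz":[-1,0,-11],"roll":0,"grip":0},{"xyz":[-1,0,-11],"roll":0,"grip":0},{"xyz":[-2.9,0,-10.6],"roll":0,"grip":0},{"xyz":[-2.9,0,-10.6],"roll":0,"grip":0},{"xyz":[-4.7,0,-10],"roll":0,"grip":0}]}}

```text
time_s: 10.63
position: [0.4799, 0.0431, 0.1653]
tcp_rot: [[-0.96, 0.279, -0.003], [0.279, 0.96, 0.001], [0.003, -0.0, -1.0]]
force: [-0.8, 0.3, -0.9]
opening: 0.275
grasp_force: 30.0
```

>>> {"method": "move_arm", "body": {"increments": [{"xyz":[-4.7,0,-10],"roll":0,"grip":0},{"xyz":[-6.3,0,-9],"roll":0,"grip":0},{"xyz":[-6.3,0,-9],"roll":0,"grip":0},{"xyz":[0,0,0],"roll":0,"grip":0},{"xyz":[0,0,0],"roll":0,"grip":0}]}}

```text
time_s: 11.05
position: [0.4982, 0.0379, 0.1931]
tcp_rot: [[-0.96, 0.279, 0.0], [0.279, 0.96, 0.0], [-0.0, 0.0, -1.0]]
force: [0.1, -0.1, -1.4]
opening: 0.271
grasp_force: 30.0
```

```bash
python3 - <<'E'
from h import *
p,d=bot.capture("side"); W=cloud("side",d)
for r in bot.trace("cover","side")[:2]: print(r["conf"],np.round(np.percentile(W[r["mask"]&(d>0)][:,2],[5,50,95]),3))
cv2.imwrite("pics/lift.png",cv2.resize(p[130:290,290:450],(600,600),interpolation=2)[:,:,::-1])
E
```

```text
0.98 [0.13  0.176 0.218]
0.31 [0.012 0.096 0.212]
```

View pics/lift.png

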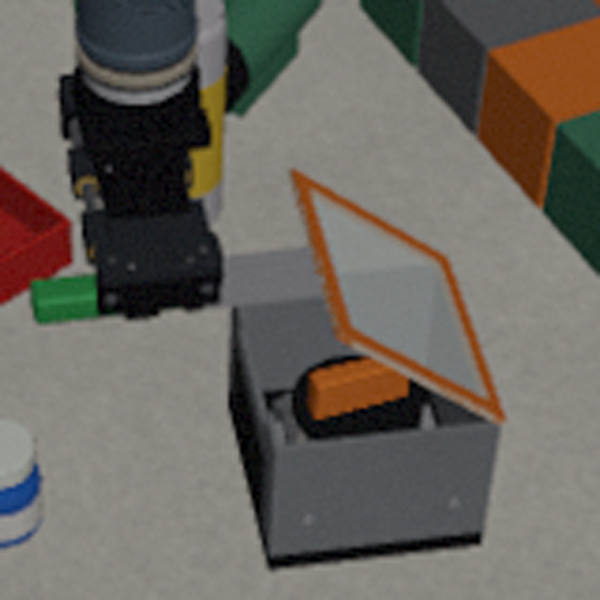

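The cover is lifted about 40°, hinged at the back right, with the blade tip under it at (330,270). Carrying on along the arc past upright.

>>> {"method": "move_arm", "body": {"increments": [{"xyz":[-7.7,0,-7.7],"roll":0,"grip":0},{"xyz":[-7.7,0,-7.7],"roll":0,"grip":0},{"xyz":[-9,0,-6.3],"roll":0,"grip":0},{"xyz":[-9,0,-6.3],"roll":0,"grip":0},{"xyz":[-10,0,-4.6],"roll":0,"grip":0}]}}

```text
time_s: 11.57
position: [0.5388, 0.026, 0.2248]
tcp_rot: [[-0.96, 0.279, -0.003], [0.279, 0.96, 0.001], [0.003, -0.0, -1.0]]
force: [-1.0, 0.3, -1.6]
opening: 0.277
grasp_force: 30.0
```

>>> {"method": "move_arm", "body": {"increments": [{"xyz":[-10,0,-4.6],"roll":0,"grip":0},{"xyz":[-10.6,0,-2.8],"roll":0,"grip":0},{"xyz":[-10.6,0,-2.8],"roll":0,"grip":0},{"xyz":[-11,0,-1],"roll":0,"grip":0},{"xyz":[-11,0,-1],"roll":0,"grip":0}]}}

```text
time_s: 11.98
position: [0.5904, 0.011, 0.2366]
tcp_rot: [[-0.96, 0.279, -0.003], [0.279, 0.96, 0.0], [0.003, -0.0, -1.0]]
force: [-0.1, -0.2, -1.6]
opening: 0.274
grasp_force: 30.0
```

>>> {"method": "move_arm", "body": {"increments": [{"xyz":[-11,0,1],"roll":0,"grip":0},{"xyz":[-11,0,1],"roll":0,"grip":0},{"xyz":[-10.6,0,2.8],"roll":0,"grip":0},{"xyz":[-10.6,0,2.8],"roll":0,"grip":0},{"xyz":[-6,0,2],"roll":0,"grip":0}]}}

```text
time_s: 12.4
position: [0.6392, -0.0033, 0.2269]
tcp_rot: [[-0.96, 0.279, -0.001], [0.279, 0.96, 0.0], [0.001, -0.0, -1.0]]
force: [-0.0, -0.3, -0.7]
opening: 0.275
grasp_force: 30.0
```

>>> {"method": "move_arm", "body": {"increments": [{"xyz":[0,0,0],"roll":0,"grip":0},{"xyz":[0,0,0],"roll":0,"grip":0},{"xyz":[0,0,0],"roll":0,"grip":0},{"xyz":[0,0,0],"roll":0,"grip":0},{"xyz":[0,0,0],"roll":0,"grip":0}]}}

```text
time_s: 12.82
position: [0.638, -0.0027, 0.2282]
tcp_rot: [[-0.96, 0.279, 0.0], [0.279, 0.96, -0.0], [-0.0, -0.0, -1.0]]
force: [-0.8, -0.6, -2.0]
opening: 0.27
grasp_force: 30.0
```

```bash
python3 - <<'E'
from h import *
p,d=bot.capture("side"); W=cloud("side",d)
for r in bot.trace("cover","side")[:2]:
    P=W[r["mask"]&(d>0)]; print(r["conf"],np.round(np.percentile(P[:,2],[5,50,95]),3),np.round(np.median(P,0),3),rect(P))
E
```

```text
0.73 [0.125 0.182 0.235] [ 0.761 -0.056  0.182] (array([0.8175, 0.0352]), array([0.3686, 0.1364]), 56.2)
0.26 [0.017 0.104 0.226] [ 0.696 -0.052  0.104] (array([0.7503, 0.0507]), array([0.3444, 0.3217]), 73.7)
```

>>> {"method": "move_arm", "body": {"increments": [{"xyz":[-8,0,3],"roll":0,"grip":0},{"xyz":[-8,0,4],"roll":0,"grip":0},{"xyz":[-4,0,2],"roll":0,"grip":0},{"xyz":[0,0,0],"roll":0,"grip":0},{"xyz":[0,0,0],"roll":0,"grip":0}]}}

```text
time_s: 13.33
position: [0.6577, -0.0087, 0.2182]
tcp_rot: [[-0.96, 0.279, -0.001], [0.279, 0.96, 0.0], [0.001, -0.0, -1.0]]
force: [0.0, -0.5, -1.4]
opening: 0.276
grasp_force: 30.0
```

```bash
python3 - <<'E'
from h import *
p,d=bot.capture("side"); W=cloud("side",d)
for r in bot.trace("cover","side")[:1]:
    P=W[r["mask"]&(d>0)]; print(r["conf"],np.round(np.percentile(P[:,2],[5,50,95]),3),np.round(np.median(P,0),3),rect(P))
cv2.imwrite("pics/back.png",cv2.resize(p[130:290,290:450],(600,600),interpolation=2)[:,:,::-1])
E
```

```text
0.72 [0.122 0.152 0.182] [ 0.779 -0.059  0.152] (array([ 0.8234, -0.0071]), array([0.3095, 0.1923]), 57.5)
```

View pics/back.png

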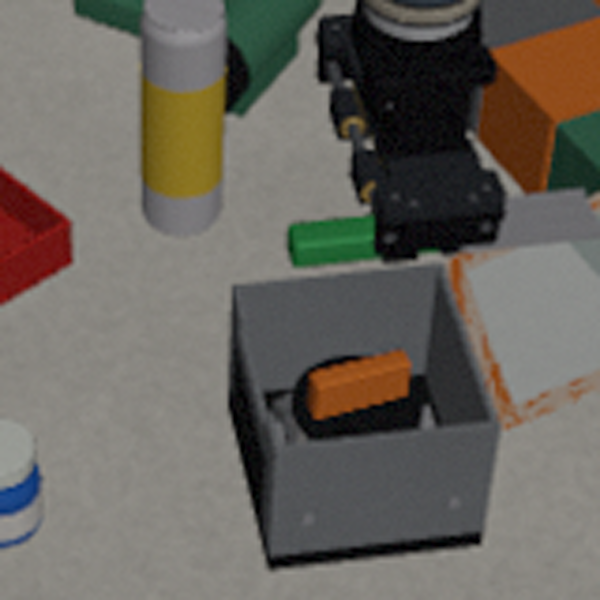

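The cover lies right back at its stop (right edge of crop, around (540,300)) and the filter shows in the bay, with its bar at (360,385). Now returning the scraper to its spot on the mat.

>>> {"method": "move_arm", "body": {"increments": [{"xyz":[20,0,-2],"roll":0,"grip":0},{"xyz":[36,0,0],"roll":0,"grip":0},{"xyz":[36,0,0],"roll":0,"grip":0},{"xyz":[36,0,0],"roll":0,"grip":0},{"xyz":[36,0,0],"roll":0,"grip":0}]}}

```text
time_s: 13.85
position: [0.4983, 0.0378, 0.2211]
tcp_rot: [[-0.96, 0.279, 0.0], [0.279, 0.96, 0.0], [-0.0, 0.0, -1.0]]
force: [0.1, -0.2, -1.5]
opening: 0.271
grasp_force: 30.0
```

>>> {"method": "move_arm", "body": {"increments": [{"xyz":[36,0,0],"roll":0,"grip":0},{"xyz":[-4.5,-16.7,0],"roll":0,"grip":0},{"xyz":[-9,-33.5,0],"roll":0,"grip":0},{"xyz":[-9,-33.5,0],"roll":0,"grip":0},{"xyz":[-9,-33.5,0],"roll":0,"grip":0}]}}

```text
time_s: 14.27
position: [0.4629, -0.0747, 0.2217]
tcp_rot: [[-0.961, 0.277, 0.002], [0.277, 0.961, -0.001], [-0.002, -0.0, -1.0]]
force: [1.3, 0.2, -2.2]
opening: 0.272
grasp_force: 30.0
```

>>> {"method": "move_arm", "body": {"increments": [{"xyz":[-9,-33.5,0],"roll":0,"grip":0},{"xyz":[-9,-33.5,0],"roll":0,"grip":0},{"xyz":[-9,-33.5,0],"roll":0,"grip":0},{"xyz":[-9,-33.5,0],"roll":0,"grip":0},{"xyz":[-9,-33.5,0],"roll":0,"grip":0}]}}

```text
time_s: 14.68
position: [0.4592, -0.249, 0.2214]
tcp_rot: [[-0.96, 0.279, 0.001], [0.279, 0.96, -0.0], [-0.001, -0.0, -1.0]]
force: [0.3, -0.1, -1.4]
opening: 0.272
grasp_force: 30.0
```

>>> {"method": "move_arm", "body": {"increments": [{"xyz":[-9,-33.5,0],"roll":0,"grip":0},{"xyz":[-9,-33.5,0],"roll":0,"grip":0},{"xyz":[-4.5,-16.7,0],"roll":0,"grip":0},{"xyz":[0,0,0],"roll":-0.021,"grip":0},{"xyz":[0,0,0],"roll":0,"grip":0}]}}

```text
time_s: 15.1
position: [0.4574, -0.3339, 0.2208]
tcp_rot: [[-0.966, 0.26, -0.0], [0.26, 0.966, 0.001], [0.001, 0.001, -1.0]]
force: [-0.4, 0.7, -0.5]
opening: 0.274
grasp_force: 30.0
```

>>> {"method": "move_arm", "body": {"increments": [{"xyz":[0,0,15],"roll":0,"grip":0},{"xyz":[0,0,35],"roll":0,"grip":0},{"xyz":[0,0,35],"roll":0,"grip":0},{"xyz":[0,0,35],"roll":0,"grip":0},{"xyz":[0,0,35],"roll":0,"grip":0}]}}

```text
time_s: 15.52
position: [0.458, -0.3314, 0.0653]
tcp_rot: [[-0.966, 0.257, 0.0], [0.257, 0.966, 0.001], [0.0, 0.001, -1.0]]
force: [-0.0, 0.2, -0.9]
opening: 0.275
grasp_force: 30.0
```

>>> {"method": "move_arm", "body": {"increments": [{"xyz":[0,0,18],"roll":0,"grip":0},{"xyz":[0,0,10],"roll":0,"grip":0},{"xyz":[0,0,4],"roll":0,"grip":0},{"xyz":[0,0,0],"roll":0,"grip":0},{"xyz":[0,0,0],"roll":0,"grip":0}]}}

```text
time_s: 15.93
position: [0.4587, -0.3341, 0.0352]
tcp_rot: [[-0.966, 0.258, 0.001], [0.258, 0.966, -0.001], [-0.002, -0.001, -1.0]]
force: [-0.1, 0.2, -0.4]
opening: 0.269
grasp_force: 30.0
```

>>> {"method": "move_arm", "body": {"increments": [{"xyz":[0,0,8],"roll":0,"grip":0},{"xyz":[0,0,8],"roll":0,"grip":0},{"xyz":[0,0,5],"roll":0,"grip":0},{"xyz":[0,0,2],"roll":0,"grip":0},{"xyz":[0,0,0],"roll":0,"grip":0}]}}

```text
time_s: 16.35
position: [0.4574, -0.3338, 0.0103]
tcp_rot: [[-0.966, 0.259, -0.001], [0.259, 0.966, 0.001], [0.001, 0.001, -1.0]]
force: [0.5, 0.7, -2.0]
opening: 0.273
grasp_force: 30.0
```

>>> {"method": "move_arm", "body": {"increments": [{"xyz":[0,0,1],"roll":0,"grip":0},{"xyz":[0,0,1],"roll":0,"grip":0},{"xyz":[0,0,1],"roll":0,"grip":0},{"xyz":[0,0,0],"roll":0,"grip":0},{"xyz":[0,0,0],"roll":0,"grip":0}]}}

```text
time_s: 16.77
position: [0.458, -0.3342, 0.0081]
tcp_rot: [[-0.966, 0.259, 0.0], [0.259, 0.966, -0.0], [-0.0, -0.0, -1.0]]
force: [-0.3, 0.4, -1.3]
opening: 0.274
grasp_force: 30.0
```

>>> {"method": "move_arm", "body": {"increments": [{"xyz":[0,0,1],"roll":0,"grip":0},{"xyz":[0,0,0],"roll":0,"grip":0},{"xyz":[0,0,0],"roll":0,"grip":0},{"xyz":[0,0,0],"roll":0,"grip":40},{"xyz":[0,0,0],"roll":0,"grip":75}]}}

```text
time_s: 17.18
position: [0.4581, -0.3343, 0.0073]
tcp_rot: [[-0.966, 0.259, 0.001], [0.259, 0.966, -0.001], [-0.001, -0.001, -1.0]]
force: [-0.3, -0.0, 0.1]
opening: 0.352
grasp_force: 0.0
```

>>> {"method": "move_arm", "body": {"increments": [{"xyz":[0,0,0],"roll":0,"grip":75},{"xyz":[0,0,0],"roll":0,"grip":75},{"xyz":[0,0,0],"roll":0,"grip":75},{"xyz":[0,0,0],"roll":0,"grip":75},{"xyz":[0,0,0],"roll":0,"grip":75}]}}

```text
time_s: 17.6
position: [0.4578, -0.334, 0.0068]
tcp_rot: [[-0.966, 0.259, -0.0], [0.259, 0.966, 0.0], [0.0, 0.0, -1.0]]
force: [0.0, 0.0, 0.0]
opening: 0.699
grasp_force: 0.0
```

>>> {"method": "move_arm", "body": {"increments": [{"xyz":[0,0,-10],"roll":0,"grip":75},{"xyz":[0,0,-30],"roll":0,"grip":75},{"xyz":[0,0,-40],"roll":0,"grip":75},{"xyz":[0,0,-40],"roll":0,"grip":75},{"xyz":[0,0,-40],"roll":0,"grip":75}]}}

```text
time_s: 18.02
position: [0.4574, -0.3336, 0.1691]
tcp_rot: [[-0.966, 0.259, -0.0], [0.259, 0.966, 0.001], [0.001, 0.0, -1.0]]
force: [0.7, -1.1, 0.4]
opening: 0.749
grasp_force: 0.0
```

```bash
python3 - <<'E'
from h import *
v,u=np.mgrid[:480,:640]
print(bot.read_state()["position"],bot.read_state()["opening"])
for n,uv in(("top",(322,188)),("side",(387,232))):
    ps=[bot.capture(n) for _ in range(4)]; p=np.mean([i[0].astype(float) for i in ps],0).astype(np.uint8); d=np.median([i[1] for i in ps],0)
    np.save(n+"3rgb.npy",p); W=cloud(n,d); H,S,V=cv2.split(cv2.cvtColor(p,cv2.COLOR_RGB2HSV))
    m=(H>4)&(H<20)&(S>130)&(V>60)&(np.hypot(u-uv[0],v-uv[1])<40)&(W[...,2]>.09)&(W[...,2]<.116)
    c=cv2.connectedComponentsWithStats(m.astype(np.uint8)); k=1+np.argmax(c[2][1:,4]); m=c[1]==k
    t=m&(W[...,2]>.1); P=plane(n,np.argwhere(t)[:,::-1],.107)
    print(n,"bar",m.sum(),t.sum(),rect(P),"z",np.percentile(W[m][:,2],[5,50,95]))
    for r in bot.trace("scraper",n)[:1]:
        q=r["mask"]&(d>0); print(n,"scraper",r["conf"],rect(W[q]),np.percentile(W[q][:,2],[5,50,95]))
    for r in bot.trace("filter",n)[:1]: print(n,"filter",r["conf"],np.argwhere(r["mask"]).mean(0)[::-1])
    for r in bot.trace("cover",n)[:1]: print(n,"cover",np.percentile(W[r["mask"]][:,2],[5,50,95]))
E
```

```text
[ 0.45740561 -0.33359957  0.16906228] 0.7491955100517798
top bar 116 111 (array([ 0.6455, -0.0021]), array([0.0154, 0.0664]), 88.7) z [0.10312941 0.10696859 0.10883879]
top scraper 0.57 (array([0.6928, 0.3092]), array([0.1328, 0.0603]), 14.3) [0.02181952 0.18676386 0.20242791]
top filter 0.87 [321.25948407 190.0060698 ]
top cover [0.12354254 0.15314912 0.18115405]Traceback (most recent call last):
  File "<stdin>", line 8, in <module>
    return _wrapfunc(a, 'argmax', axis=axis, out=out, **kwds)
    return bound(*args, **kwds)
ValueError: attempt to get argmax of an empty sequence
```

```bash
python3 - <<'E'
from h import *
v,u=np.mgrid[:480,:640]
p=np.load("top3rgb.npy"); H,S,V=cv2.split(cv2.cvtColor(p,cv2.COLOR_RGB2HSV))
def pca(m,n,z):
    w=S.astype(float)*m; a=np.argwhere(m)[:,::-1]; P=plane(n,a,z)[:,:2]; c=P.mean(0); e=np.linalg.eigh(np.cov((P-c).T)); x=e[1][:,1]; return c,np.degrees(np.arctan(x[1]/x[0])),np.sqrt(12*e[0])
for s in(90,110,130,150):
    m=(H>4)&(H<20)&(S>s)&(V>60)&(np.hypot(u-322,v-188)<16); print(s,m.sum(),pca(m,"top",.107))
p,d=bot.capture("side"); cv2.imwrite("pics/s4.png",p[:,:,::-1])
for l in("scraper","filter","cover"):
    for r in bot.trace(l,"side")[:1]: W=cloud("side",d); q=r["mask"]&(d>0); print(l,r["conf"],np.argwhere(q).mean(0)[::-1],rect(W[q]),np.percentile(W[q][:,2],[5,50,95]))
E
```

```text
90 144 (array([ 0.64307028, -0.00388516]), np.float64(-4.617534251901492), array([0.01898578, 0.07325379]))
110 144 (array([ 0.64307028, -0.00388516]), np.float64(-4.617534251901492), array([0.01898578, 0.07325379]))
130 142 (array([ 0.64256963, -0.0038573 ]), np.float64(-4.674578444646702), array([0.01884838, 0.07227421]))
150 142 (array([ 0.64256963, -0.0038573 ]), np.float64(-4.674578444646702), array([0.01884838, 0.07227421]))
scraper 0.69 [398.01995723 374.21525303] (array([ 0.4936, -0.3393]), array([0.0553, 0.204 ]), 72.5) [0.0102737  0.01770281 0.02768073]
cover 0.8 [449.10170838 209.73619388] (array([ 0.7282, -0.123 ]), array([0.5992, 0.1708]), 46.2) [0.12835368 0.1579758  0.18244185]
```

View pics/s4.png

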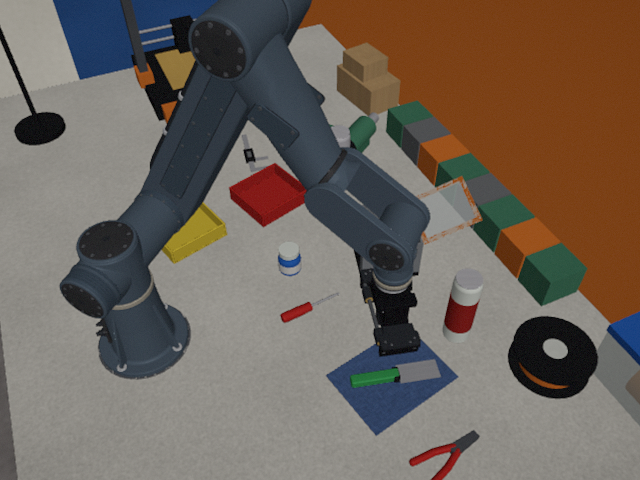

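The scraper lies flat on the mat again at about (395,375) and the cover stays open. The filter bar yaw is about -5° and its centre about (0.645, -0.005). Moving over the filter.

>>> {"method": "move_arm", "body": {"increments": [{"xyz":[0,0,-25],"roll":-0.1,"grip":75},{"xyz":[0,0,-25],"roll":-0.075,"grip":75},{"xyz":[-7.2,15.6,0],"roll":0,"grip":75},{"xyz":[-14.4,31.2,0],"roll":0,"grip":75},{"xyz":[-14.4,31.2,0],"roll":0,"grip":75}]}}

```text
time_s: 19.18
position: [0.5008, -0.2599, 0.2176]
tcp_rot: [[-0.996, 0.09, 0.001], [0.09, 0.996, -0.001], [-0.001, -0.001, -1.0]]
force: [0.3, 0.9, 0.6]
opening: 0.748
grasp_force: 0.0
```

>>> {"method": "move_arm", "body": {"increments": [{"xyz":[-14.4,31.2,0],"roll":0,"grip":75},{"xyz":[-14.4,31.2,0],"roll":0,"grip":75},{"xyz":[-14.4,31.2,0],"roll":0,"grip":75},{"xyz":[-14.4,31.2,0],"roll":0,"grip":75},{"xyz":[-14.4,31.2,0],"roll":0,"grip":75}]}}

```text
time_s: 19.6
position: [0.5863, -0.1087, 0.2169]
tcp_rot: [[-0.996, 0.087, -0.0], [0.087, 0.996, -0.0], [0.0, -0.0, -1.0]]
force: [0.8, -0.4, -0.1]
opening: 0.75
grasp_force: 0.0
```

>>> {"method": "move_arm", "body": {"increments": [{"xyz":[-14.4,31.2,0],"roll":0,"grip":75},{"xyz":[-14.4,31.2,0],"roll":0,"grip":75},{"xyz":[-14.4,31.2,0],"roll":0,"grip":75},{"xyz":[-7.2,15.6,0],"roll":0,"grip":75},{"xyz":[0,0,0],"roll":0,"grip":75}]}}

```text
time_s: 20.02
position: [0.647, -0.0019, 0.2167]
tcp_rot: [[-0.997, 0.082, 0.001], [0.082, 0.997, 0.001], [-0.001, 0.001, -1.0]]
force: [0.5, -0.1, 0.0]
opening: 0.752
grasp_force: 0.0
```

>>> {"method": "move_arm", "body": {"increments": [{"xyz":[0,0,0],"roll":0,"grip":75},{"xyz":[0,0,0],"roll":0,"grip":75},{"xyz":[0,0,15],"roll":0,"grip":75},{"xyz":[0,0,20],"roll":0,"grip":75},{"xyz":[0,0,10],"roll":0,"grip":75}]}}

```text
time_s: 20.43
position: [0.6437, -0.0074, 0.1703]
tcp_rot: [[-0.996, 0.089, -0.003], [0.089, 0.996, 0.0], [0.003, -0.0, -1.0]]
force: [0.7, -0.0, -0.2]
opening: 0.749
grasp_force: 0.0
```

```bash
python3 - <<'E'
from h import *
s=bot.read_state(); print(s["position"])
p,d=bot.capture("side"); W=cloud("side",d); H,S,V=cv2.split(cv2.cvtColor(p,cv2.COLOR_RGB2HSV)); v,u=np.mgrid[:480,:640]
m=(H>4)&(H<20)&(S>130)&(V>60)&(np.hypot(u-387,v-232)<30)&(d>0)
L=(W[m]-s["position"])@s["tcp_rot"]; k=(abs(L[:,0])<.06)&(abs(L[:,1])<.03); L=L[k]
print(k.sum(),"x",np.percentile(L[:,0],[2,98]),"y",np.percentile(L[:,1],[2,98]),"z",np.percentile(L[:,2],[2,98]))
e=L[L[:,1]<np.percentile(L[:,1],50)]; print(np.polyfit(L[:,0],L[:,1],1))
f=[i for i in np.argwhere(m)]
cv2.imwrite("pics/s5.png",cv2.resize(p[150:290,310:450],(560,560),interpolation=2)[:,:,::-1])
E
```

```text
[ 0.64368981 -0.00737972  0.17025682]
334 x [-0.03467244  0.03197872] y [-0.01060465  0.00809141] z [0.05911655 0.09664482]
[ 0.03856802 -0.00447975]
```

View pics/s5.png

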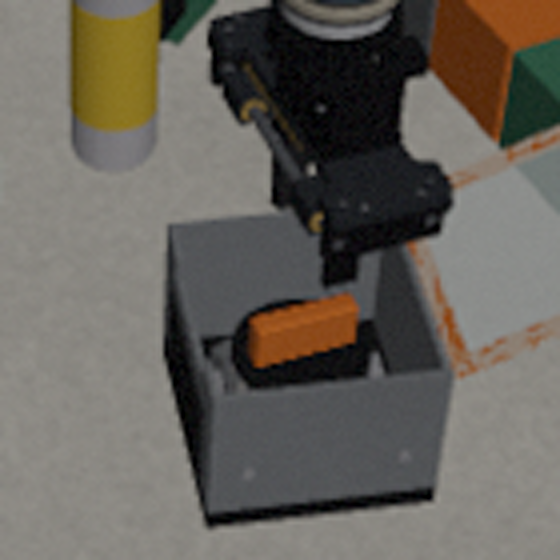

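The gripper is centred over the orange bar at (303,330) in the crop. Descending and gripping.

>>> {"method": "move_arm", "body": {"increments": [{"xyz":[0,0,20],"roll":0,"grip":75},{"xyz":[0,0,28],"roll":0,"grip":75},{"xyz":[0,0,22],"roll":0,"grip":75},{"xyz":[0,0,12],"roll":0,"grip":75},{"xyz":[0,0,5],"roll":0,"grip":75}]}}

```text
time_s: 20.9
position: [0.6439, -0.0065, 0.0831]
tcp_rot: [[-0.996, 0.088, -0.004], [0.088, 0.996, 0.001], [0.004, 0.0, -1.0]]
force: [0.2, -0.0, -0.1]
opening: 0.751
grasp_force: 0.0
```

>>> {"method": "move_arm", "body": {"increments": [{"xyz":[0,0,0],"roll":0,"grip":50},{"xyz":[0,0,0],"roll":0,"grip":20},{"xyz":[0,0,0],"roll":0,"grip":0},{"xyz":[0,0,0],"roll":0,"grip":0},{"xyz":[0,0,0],"roll":0,"grip":0}]}}

```text
time_s: 21.32
position: [0.6461, -0.0059, 0.0862]
tcp_rot: [[-0.996, 0.087, 0.002], [0.087, 0.996, -0.0], [-0.002, -0.0, -1.0]]
force: [-0.6, -0.2, 0.7]
opening: 0.46
grasp_force: 0.0
```

>>> {"method": "move_arm", "body": {"increments": [{"xyz":[0,0,0],"roll":0,"grip":0},{"xyz":[0,0,0],"roll":0,"grip":0},{"xyz":[0,0,0],"roll":0,"grip":0},{"xyz":[0,0,0],"roll":0,"grip":0},{"xyz":[0,0,0],"roll":0,"grip":0}]}}

```text
time_s: 21.73
position: [0.6454, -0.0056, 0.085]
tcp_rot: [[-0.996, 0.087, 0.0], [0.087, 0.996, 0.0], [-0.0, 0.0, -1.0]]
force: [0.0, 0.8, 1.1]
opening: 0.184
grasp_force: 30.0
```

>>> {"method": "move_arm", "body": {"increments": [{"xyz":[0,0,0],"roll":0,"grip":0},{"xyz":[0,0,0],"roll":0,"grip":0},{"xyz":[0,0,0],"roll":0,"grip":0}]}}

```text
time_s: 21.98
position: [0.6454, -0.0056, 0.0851]
tcp_rot: [[-0.996, 0.087, 0.0], [0.087, 0.996, 0.0], [-0.0, 0.0, -1.0]]
force: [-0.2, 1.9, 0.5]
opening: 0.181
grasp_force: 30.0
```

Opening 15.8 mm matches the bar. Turning CCW about 52° (negative roll).

>>> {"method": "move_arm", "body": {"increments": [{"xyz":[0,0,0],"roll":-0.05,"grip":0},{"xyz":[0,0,0],"roll":-0.1,"grip":0},{"xyz":[0,0,0],"roll":-0.1,"grip":0},{"xyz":[0,0,0],"roll":-0.1,"grip":0},{"xyz":[0,0,0],"roll":-0.1,"grip":0}]}}

```text
time_s: 22.4
position: [0.6455, -0.0063, 0.085]
tcp_rot: [[-0.933, -0.36, 0.0], [-0.36, 0.933, -0.001], [-0.0, -0.001, -1.0]]
force: [-0.6, 0.5, 1.0]
opening: 0.182
grasp_force: 30.0
```

>>> {"method": "move_arm", "body": {"increments": [{"xyz":[0,0,0],"roll":-0.1,"grip":0},{"xyz":[0,0,0],"roll":-0.1,"grip":0},{"xyz":[0,0,0],"roll":-0.1,"grip":0},{"xyz":[0,0,0],"roll":-0.1,"grip":0},{"xyz":[0,0,0],"roll":-0.05,"grip":0}]}}

```text
time_s: 22.82
position: [0.6456, -0.0064, 0.085]
tcp_rot: [[-0.684, -0.729, 0.001], [-0.729, 0.684, -0.001], [0.0, -0.001, -1.0]]
force: [-0.3, -0.4, 1.2]
opening: 0.18
grasp_force: 30.0
```

>>> {"method": "move_arm", "body": {"increments": [{"xyz":[0,0,0],"roll":0,"grip":0},{"xyz":[0,0,0],"roll":0,"grip":0}]}}

```text
time_s: 22.98
position: [0.6456, -0.0063, 0.085]
tcp_rot: [[-0.688, -0.726, 0.001], [-0.726, 0.688, -0.001], [0.0, -0.001, -1.0]]
force: [1.2, -0.5, 1.6]
opening: 0.179
grasp_force: 30.0
```

```bash
python3 - <<'E'
from h import *
s=bot.read_state(); print(s["position"],s["force"],s["moment"],s["joint_positions"],s["opening"])
p,d=bot.capture("side"); W=cloud("side",d); H,S,V=cv2.split(cv2.cvtColor(p,cv2.COLOR_RGB2HSV)); v,u=np.mgrid[:480,:640]
m=(H>4)&(H<20)&(S>130)&(V>60)&(np.hypot(u-387,v-232)<30)&(d>0)
L=(W[m]-s["position"])@s["tcp_rot"]; k=(abs(L[:,0])<.06)&(abs(L[:,1])<.03)&(abs(L[:,2])<.03); L=L[k]
print(k.sum(),"x",np.percentile(L[:,0],[2,98]),"y",np.percentile(L[:,1],[2,98]),np.polyfit(L[:,0],L[:,1],1))
E
```

```text
[ 0.64563024 -0.00627073  0.08501263] [ 1.21295637 -0.47440376  1.56235898] [ 0.0010866  -0.03217497  0.0149121 ] [-1.04413390e+01  4.14078847e+01  8.50979405e+01 -3.73870238e-02
  5.34575752e+01 -1.46939086e+02] 0.17890996171374746
173 x [-0.0233412   0.03973414] y [-0.0115545   0.00867122] [-0.07393228 -0.00171901]
```

>>> {"method": "move_arm", "body": {"increments": [{"xyz":[0,0,-3],"roll":0,"grip":0},{"xyz":[0,0,-4],"roll":0,"grip":0},{"xyz":[0,0,-4],"roll":0,"grip":0},{"xyz":[0,0,-4],"roll":0,"grip":0},{"xyz":[0,0,0],"roll":0,"grip":0}]}}

```text
time_s: 23.45
position: [0.6459, -0.0059, 0.1009]
tcp_rot: [[-0.687, -0.726, 0.002], [-0.726, 0.687, -0.0], [-0.001, -0.001, -1.0]]
force: [0.4, -0.4, -2.4]
opening: 0.188
grasp_force: 30.0
```

>>> {"method": "move_arm", "body": {"increments": [{"xyz":[0,0,-6],"roll":0,"grip":0},{"xyz":[0,0,-10],"roll":0,"grip":0},{"xyz":[0,0,-10],"roll":0,"grip":0},{"xyz":[0,0,-6],"roll":0,"grip":0},{"xyz":[0,0,0],"roll":0,"grip":0}]}}

```text
time_s: 23.87
position: [0.647, -0.0061, 0.1345]
tcp_rot: [[-0.687, -0.727, 0.005], [-0.727, 0.687, -0.001], [-0.003, -0.004, -1.0]]
force: [-0.5, 0.2, -3.1]
opening: 0.179
grasp_force: 30.0
```

The filter is free: the force is just its 3 N weight. Lifting out and carrying it to the red tray.

>>> {"method": "move_arm", "body": {"increments": [{"xyz":[0,0,-15],"roll":0,"grip":0},{"xyz":[0,0,-25],"roll":0,"grip":0},{"xyz":[0,0,-30],"roll":0,"grip":0},{"xyz":[0,0,-25],"roll":0,"grip":0},{"xyz":[0,0,-15],"roll":0,"grip":0}]}}

```text
time_s: 24.28
position: [0.6466, -0.006, 0.2454]
tcp_rot: [[-0.687, -0.727, 0.005], [-0.727, 0.687, -0.001], [-0.003, -0.004, -1.0]]
force: [1.7, 0.2, -1.6]
opening: 0.182
grasp_force: 30.0
```

>>> {"method": "move_arm", "body": {"increments": [{"xyz":[0,0,0],"roll":0,"grip":0},{"xyz":[-4.6,15.5,0],"roll":0,"grip":0},{"xyz":[-9.2,30.9,0],"roll":0,"grip":0},{"xyz":[-9.2,30.9,0],"roll":0,"grip":0},{"xyz":[-9.2,30.9,0],"roll":0,"grip":0}]}}

```text
time_s: 24.7
position: [0.5861, 0.0932, 0.2396]
tcp_rot: [[-0.688, -0.726, -0.005], [-0.726, 0.688, 0.001], [0.003, 0.004, -1.0]]
force: [-0.1, 0.5, -2.7]
opening: 0.18
grasp_force: 30.0
```

>>> {"method": "move_arm", "body": {"increments": [{"xyz":[-9.2,30.9,0],"roll":0,"grip":0},{"xyz":[-9.2,30.9,0],"roll":0,"grip":0},{"xyz":[-9.2,30.9,0],"roll":0,"grip":0},{"xyz":[-9.2,30.9,0],"roll":0,"grip":0},{"xyz":[-9.2,30.9,0],"roll":0,"grip":0}]}}

```text
time_s: 25.12
position: [0.5051, 0.2328, 0.2399]
tcp_rot: [[-0.687, -0.726, -0.005], [-0.726, 0.687, -0.001], [0.004, 0.003, -1.0]]
force: [0.3, -0.6, -2.1]
opening: 0.175
grasp_force: 30.0
```

>>> {"method": "move_arm", "body": {"increments": [{"xyz":[-9.2,30.9,0],"roll":0,"grip":0},{"xyz":[-9.2,30.9,0],"roll":0,"grip":0},{"xyz":[-9.2,30.9,0],"roll":0,"grip":0},{"xyz":[-4.6,15.5,0],"roll":0,"grip":0},{"xyz":[0,0,0],"roll":0,"grip":0}]}}

```text
time_s: 25.53
position: [0.4471, 0.3319, 0.24]
tcp_rot: [[-0.684, -0.73, -0.006], [-0.73, 0.684, -0.0], [0.004, 0.004, -1.0]]
force: [0.8, -0.5, -2.4]
opening: 0.181
grasp_force: 30.0
```

>>> {"method": "move_arm", "body": {"increments": [{"xyz":[0,0,0],"roll":0,"grip":0},{"xyz":[0,0,0],"roll":0,"grip":0},{"xyz":[0,0,0],"roll":0,"grip":0}]}}

```text
time_s: 25.78
position: [0.4519, 0.3282, 0.2413]
tcp_rot: [[-0.688, -0.726, -0.001], [-0.726, 0.688, -0.001], [0.001, 0.0, -1.0]]
force: [-0.0, 0.3, -2.9]
opening: 0.182
grasp_force: 30.0
```

```bash
python3 - <<'E'
from h import *
s=bot.read_state(); print(s["position"],s["force"],s["joint_positions"],s["opening"])
p,d=bot.capture("side"); W=cloud("side",d)
for l in("tray","filter"):
    for r in bot.trace(l,"side")[:2]:
        q=r["mask"]&(d>0); print(l,r["conf"],np.median(p[q],0),rect(W[q]),np.percentile(W[q][:,2],[2,50,98]))
cv2.imwrite("pics/s6.png",cv2.resize(p[90:260,180:350],(560,560),interpolation=2)[:,:,::-1])
E
```

```text
[0.45188642 0.32820731 0.24125526] [-0.02302587  0.27184221 -2.93515774] [ 2.45417195e+01  2.38560534e+01  9.04560800e+01 -2.81493038e-02
  6.57651846e+01 -1.11975611e+02] 0.18182934192253764
tray 0.94 [111.  20.  18.] (array([0.452 , 0.3309]), array([0.1756, 0.172 ]), 16.2) [-0.00045662  0.01125195  0.04671038]
tray 0.76 [138. 120.  32.] (array([0.1957, 0.3255]), array([0.1949, 0.2175]), 14.6) [-0.00071011  0.0093172   0.04631161]
filter 0.8 [84. 66. 37.] (array([0.4749, 0.382 ]), array([0.2316, 0.0915]), 69.6) [0.1734543  0.22353609 0.26303326]
```

View pics/s6.png

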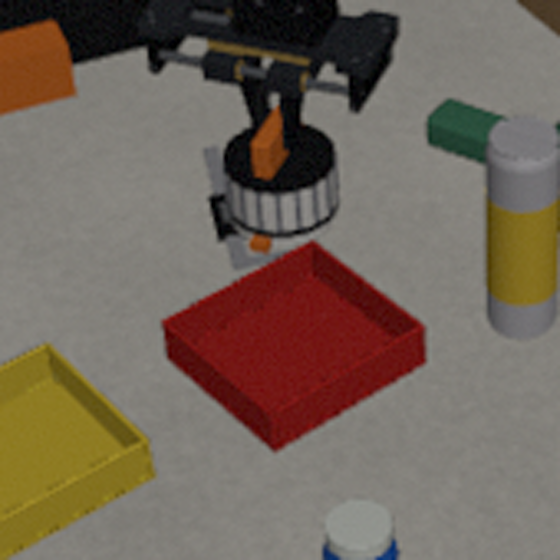

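The filter hangs upright at (280,180) above the red tray at (295,345). Lowering gently.

>>> {"method": "move_arm", "body": {"increments": [{"xyz":[0,0,20],"roll":0,"grip":0},{"xyz":[0,0,35],"roll":0,"grip":0},{"xyz":[0,0,35],"roll":0,"grip":0},{"xyz":[0,0,25],"roll":0,"grip":0},{"xyz":[0,0,15],"roll":0,"grip":0}]}}

```text
time_s: 26.35
position: [0.4506, 0.3277, 0.109]
tcp_rot: [[-0.688, -0.725, -0.004], [-0.725, 0.688, -0.002], [0.005, 0.002, -1.0]]
force: [-1.6, 1.2, -2.5]
opening: 0.181
grasp_force: 30.0
```

>>> {"method": "move_arm", "body": {"increments": [{"xyz":[0,0,8],"roll":0,"grip":0},{"xyz":[0,0,6],"roll":0,"grip":0},{"xyz":[0,0,5],"roll":0,"grip":0},{"xyz":[0,0,4],"roll":0,"grip":0},{"xyz":[0,0,3],"roll":0,"grip":0}]}}

```text
time_s: 26.77
position: [0.4526, 0.3295, 0.0865]
tcp_rot: [[-0.687, -0.726, 0.002], [-0.726, 0.687, 0.001], [-0.002, -0.001, -1.0]]
force: [0.8, -0.1, -2.4]
opening: 0.179
grasp_force: 30.0
```

>>> {"method": "move_arm", "body": {"increments": [{"xyz":[0,0,2],"roll":0,"grip":0},{"xyz":[0,0,2],"roll":0,"grip":0},{"xyz":[0,0,1],"roll":0,"grip":0},{"xyz":[0,0,1],"roll":0,"grip":0},{"xyz":[0,0,1],"roll":0,"grip":0}]}}

```text
time_s: 27.18
position: [0.4519, 0.3293, 0.0791]
tcp_rot: [[-0.687, -0.727, 0.001], [-0.727, 0.687, 0.0], [-0.001, -0.0, -1.0]]
force: [-0.2, -0.0, -2.6]
opening: 0.182
grasp_force: 30.0
```

>>> {"method": "move_arm", "body": {"increments": [{"xyz":[0,0,1],"roll":0,"grip":0},{"xyz":[0,0,1],"roll":0,"grip":0},{"xyz":[0,0,0.5],"roll":0,"grip":0},{"xyz":[0,0,0],"roll":0,"grip":0},{"xyz":[0,0,0],"roll":0,"grip":0}]}}

```text
time_s: 27.6
position: [0.4518, 0.3292, 0.0764]
tcp_rot: [[-0.687, -0.726, -0.0], [-0.726, 0.687, -0.0], [0.0, 0.0, -1.0]]
force: [0.3, -0.4, -2.7]
opening: 0.181
grasp_force: 30.0
```

>>> {"method": "move_arm", "body": {"increments": [{"xyz":[0,0,0.5],"roll":0,"grip":0},{"xyz":[0,0,0.5],"roll":0,"grip":0},{"xyz":[0,0,0],"roll":0,"grip":0},{"xyz":[0,0,0],"roll":0,"grip":0}]}}

```text
time_s: 27.93
position: [0.4518, 0.3292, 0.0754]
tcp_rot: [[-0.687, -0.727, -0.0], [-0.727, 0.687, -0.0], [0.0, 0.0, -1.0]]
force: [0.1, 0.1, -3.2]
opening: 0.182
grasp_force: 30.0
```

>>> {"method": "move_arm", "body": {"increments": [{"xyz":[0,0,0.5],"roll":0,"grip":0},{"xyz":[0,0,0.5],"roll":0,"grip":0},{"xyz":[0,0,0.5],"roll":0,"grip":0},{"xyz":[0,0,0],"roll":0,"grip":0},{"xyz":[0,0,0],"roll":0,"grip":0}]}}

```text
time_s: 28.35
position: [0.4518, 0.3293, 0.075]
tcp_rot: [[-0.687, -0.727, 0.0], [-0.727, 0.687, 0.0], [-0.0, -0.0, -1.0]]
force: [-1.8, -0.8, 5.0]
opening: 0.183
grasp_force: 30.0
```

The filter is on the tray floor: force reads +5 N, where hanging it read -3 N. Releasing.

>>> {"method": "move_arm", "body": {"increments": [{"xyz":[0,0,-0.8],"roll":0,"grip":0},{"xyz":[0,0,0],"roll":0,"grip":0},{"xyz":[0,0,0],"roll":0,"grip":30},{"xyz":[0,0,0],"roll":0,"grip":60},{"xyz":[0,0,0],"roll":0,"grip":60}]}}

```text
time_s: 28.77
position: [0.4521, 0.3293, 0.0748]
tcp_rot: [[-0.687, -0.726, 0.0], [-0.726, 0.687, 0.0], [-0.0, -0.0, -1.0]]
force: [0.3, 0.5, -0.1]
opening: 0.328
grasp_force: 0.0
```

>>> {"method": "move_arm", "body": {"increments": [{"xyz":[0,0,0],"roll":0,"grip":60},{"xyz":[0,0,0],"roll":0,"grip":60},{"xyz":[0,0,0],"roll":0,"grip":60},{"xyz":[0,0,0],"roll":0,"grip":60}]}}

```text
time_s: 29.1
position: [0.4518, 0.3292, 0.0747]
tcp_rot: [[-0.687, -0.726, 0.0], [-0.726, 0.687, -0.0], [-0.0, -0.0, -1.0]]
force: [0.8, 0.1, 0.8]
opening: 0.571
grasp_force: 0.0
```

>>> {"method": "move_arm", "body": {"increments": [{"xyz":[0,0,-10],"roll":0,"grip":60},{"xyz":[0,0,-25],"roll":0,"grip":60},{"xyz":[0,0,-35],"roll":0,"grip":60},{"xyz":[0,0,-35],"roll":0,"grip":60},{"xyz":[0,0,-35],"roll":0,"grip":60}]}}

```text
time_s: 29.52
position: [0.4514, 0.329, 0.2167]
tcp_rot: [[-0.687, -0.726, -0.0], [-0.726, 0.687, -0.0], [0.0, 0.0, -1.0]]
force: [0.4, 0.4, -0.2]
opening: 0.602
grasp_force: 0.0
```

>>> {"method": "move_arm", "body": {"increments": [{"xyz":[0,0,-15],"roll":0,"grip":60},{"xyz":[0,0,0],"roll":0,"grip":60},{"xyz":[0,0,0],"roll":0,"grip":60},{"xyz":[0,0,0],"roll":0,"grip":60}]}}

```text
time_s: 29.85
position: [0.4508, 0.3288, 0.229]
tcp_rot: [[-0.687, -0.726, -0.002], [-0.726, 0.687, -0.001], [0.002, 0.001, -1.0]]
force: [-0.2, -0.7, 0.3]
opening: 0.598
grasp_force: 0.0
```

```bash
python3 - <<'E'
from h import *
s=bot.read_state(); print(s["position"],s["opening"],s["force"])
p,d=bot.capture("side"); W=cloud("side",d)
for l in("filter","scraper","cover"):
    for r in bot.trace(l,"side")[:1]:
        q=r["mask"]&(d>0); print(l,r["conf"],rect(W[q]),np.percentile(W[q][:,2],[2,50,98]))
cv2.imwrite("pics/s7.png",p[:,:,::-1])
E
```

```text
[0.45083635 0.32875547 0.22903108] 0.597598702964024 [-0.16243321 -0.71430437  0.27386585]
filter 0.75 (array([0.4562, 0.3407]), array([0.1345, 0.0909]), 78.5) [0.00725136 0.06124721 0.09831383]
scraper 0.77 (array([ 0.4889, -0.3448]), array([0.0477, 0.1986]), 75.7) [0.0103432  0.0183292  0.02880579]
cover 0.91 (array([ 0.7818, -0.0486]), array([0.1657, 0.1372]), 74.4) [0.12125157 0.15285165 0.18367109]
```

View pics/s7.png

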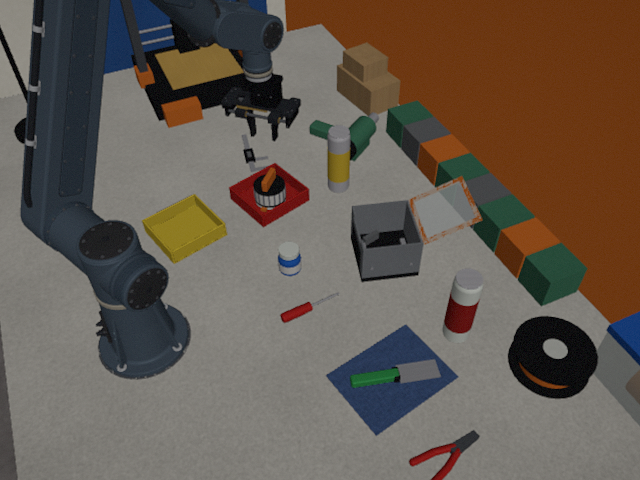

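The filter stands upright in the red tray (269,190). The cover lies back at (445,210), the scraper is flat on the mat at (395,375), and the bystanders look unmoved. Handing in.

```bash
python3 -c "
from rig import bot
print(bot.hand_in())"
```

```text
the job is handed in; nothing more can be done
None
```

The job is handed in: I pried the cover open with the blade and laid it right back, put the scraper flat on the blue mat again, and set the unlocked filter upright on the red tray's floor, about 30 s into the 72 s allowed.

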